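Load the kiln shelf by height from the cone pack

TASK

Load the kiln shelf for firing: stand the four white vases upright in the drip saucers, one in each, in order of height, the shortest next to the cone pack so that the cones stay in view and the tallest at the far end by the test tile. The raw glaze is fragile: set each vase down on the saucer's flat floor, inside the rim, do not drop or tip it, and leave the cone pack and the test tile where they stand.

Things in the scene. Friction and masses are not known exactly. Their poses are not given: they have to be found in the camera images.
- vase_1: the shortest of four white bud vases of one shape in four sizes, loose: 90 mm tall, foot 42 mm and belly 51 mm in diameter, with a straight round neck 22 mm in diameter that forms the top 34 mm (grip it there from above, closing on the neck). Starts upright on the table. Origin: centre of its underside; z up.
- vase_2: the second shortest of four white bud vases of one shape in four sizes, loose: 112 mm tall, foot 46 mm and belly 57 mm in diameter, with a straight round neck 24.4 mm in diameter that forms the top 36 mm (grip it there from above, closing on the neck). Starts upright on the table. Origin: centre of its underside; z up.
- vase_3: the second tallest of four white bud vases of one shape in four sizes, loose: 134 mm tall, foot 50 mm and belly 63 mm in diameter, with a straight round neck 26.8 mm in diameter that forms the top 38 mm (grip it there from above, closing on the neck). Starts upright on the table. Origin: centre of its underside; z up.
- vase_4: the tallest of four white bud vases of one shape in four sizes, loose: 156 mm tall, foot 54 mm and belly 69 mm in diameter, with a straight round neck 29.2 mm in diameter that forms the top 40 mm (grip it there from above, closing on the neck). Starts upright on the table. Origin: centre of its underside; z up.
- saucer_1: terracotta drip saucer on the white kiln shelf, fixed, number 1 of four alike in a row, counted from the shelf's left (+y) end; about 0.1 m apart. Round, 79 mm outside, 9 mm high; inside it is about 70 mm wide across its flat floor, which lies 4 mm above the origin. Origin: centre of its underside, which is on the shelf's top 36 mm above the table; z up, y along the shelf to its left end.
- saucer_2: terracotta drip saucer on the white kiln shelf, fixed, number 2 of four alike in a row, counted from the shelf's left (+y) end; about 0.1 m apart. Round, 79 mm outside, 9 mm high; inside it is about 70 mm wide across its flat floor, which lies 4 mm above the origin. Origin: centre of its underside, which is on the shelf's top 36 mm above the table; z up, y along the shelf to its left end.
- saucer_3: terracotta drip saucer on the white kiln shelf, fixed, number 3 of four alike in a row, counted from the shelf's left (+y) end; about 0.1 m apart. Round, 79 mm outside, 9 mm high; inside it is about 70 mm wide across its flat floor, which lies 4 mm above the origin. Origin: centre of its underside, which is on the shelf's top 36 mm above the table; z up, y along the shelf to its left end.
- saucer_4: terracotta drip saucer on the white kiln shelf, fixed, number 4 of four alike in a row, counted from the shelf's left (+y) end; about 0.1 m apart. Round, 79 mm outside, 9 mm high; inside it is about 70 mm wide across its flat floor, which lies 4 mm above the origin. Origin: centre of its underside, which is on the shelf's top 36 mm above the table; z up, y along the shelf to its left end.
- cone_pack: cone pack: a bar of clay 84 x 24 x 13 mm lying across the kiln shelf at one end of the row of saucers (either end), with three thin pointed cones standing in it to 67 mm. Loose; stays where it is. Origin: centre of its underside.
- test_tile: glaze test tile: upright L-shaped tile, foot 36 x 46 mm, 62 mm tall, with a hole near its top, on the kiln shelf at the other end of the row of saucers. Loose; stays where it is. Origin: centre of the underside of its foot.
Not all that is in view belongs to the job. Leave any blue look-alike of the cone_pack alone.

How it is judged:
At the end, for the whole second after the job is handed in: From the cone pack's end, the saucers hold the vases shortest to tallest, each foot flat on the saucer's floor (within 15.5 mm of its centre, upright within 3.4 degrees), released and at rest; cone pack and test tile within 20 mm of their starts (((horizontal distance between cone_pack and saucer_1 below 0.15 m and horizontal distance between vase_1 and saucer_1 below 0.0155 m and z of vase_1 in the frame of saucer_1 between 0.001 and 0.0065 m and horizontal distance between vase_2 and saucer_2 below 0.0155 m and z of vase_2 in the frame of saucer_2 between 0.001 and 0.0065 m and horizontal distance between vase_3 and saucer_3 below 0.0155 m and z of vase_3 in the frame of saucer_3 between 0.001 and 0.0065 m and horizontal distance between vase_4 and saucer_4 below 0.0155 m and z of vase_4 in the frame of saucer_4 between 0.001 and 0.0065 m) or (horizontal distance between cone_pack and saucer_4 below 0.15 m and horizontal distance between vase_1 and saucer_4 below 0.0155 m and z of vase_1 in the frame of saucer_4 between 0.001 and 0.0065 m and horizontal distance between vase_2 and saucer_3 below 0.0155 m and z of vase_2 in the frame of saucer_3 between 0.001 and 0.0065 m and horizontal distance between vase_3 and saucer_2 below 0.0155 m and z of vase_3 in the frame of saucer_2 between 0.001 and 0.0065 m and horizontal distance between vase_4 and saucer_1 below 0.0155 m and z of vase_4 in the frame of saucer_1 between 0.001 and 0.0065 m)) and angle between each of vase_1, vase_2, vase_3, vase_4's own z axis and vertical below 0.06 rad and linear speed of each of vase_1, vase_2, vase_3, vase_4 below 0.02 m/s and distance of each of cone_pack, test_tile from where it was at the start of the episode below 0.02 m); the robot touches nothing.
It fails at once if a vase is dropped or knocked away (moves faster than 0.55 m/s with no finger on it) ((linear speed of vase_1 above 0.55 m/s and contact force between the fingers and vase_1 below 0.01 N) or (linear speed of vase_2 above 0.55 m/s and contact force between the fingers and vase_2 below 0.01 N) or (linear speed of vase_3 above 0.55 m/s and contact force between the fingers and vase_3 below 0.01 N) or (linear speed of vase_4 above 0.55 m/s and contact force between the fingers and vase_4 below 0.01 N)).
It fails at once if a vase is tipped over (leans more than 45 degrees) (angle between any of vase_1, vase_2, vase_3, vase_4's own z axis and vertical above 0.785 rad).
It fails at once if the cone pack or the test tile is moved by more than 20 mm or knocked over (distance of any of cone_pack, test_tile from where it was at the start of the episode above 0.02 m or angle between any of cone_pack, test_tile's own z axis and vertical above 0.5 rad).
It also fails if it takes over 118 s, if anything falls off the work surface, if the arm or the gripper's body presses on something with over 40 N, if the wrist force passes 120 N, or if a joint passes its speed limit or range.

ROBOT

A 6-joint arm with a two-finger parallel gripper is mounted at the origin on a cart in front of the work surface, level with it; the furniture and walls round the work are solid. World frame = base frame: x ahead of the robot, y to its left, z up, the work surface at z = 0. Lengths are in m, angles in rad, forces in N, time in s.
With the tool pointing down it reaches from about 0.35 to 0.925 m from the base axis. Payload 6.4 kg.
Tool frame: the origin (TCP) lies on the centre line of the jaws, within the pads' length; the fingertips stand 22 mm ahead of it and the grasp point (between the pads) lies 3 mm ahead of it; z points along the fingers, y is the direction in which the jaws open and shut (so a half turn about z gives the same grasp; the last joint's range is limited). The gripper opens to 94 mm and grips with 3 to 60 N. Pads are 16 mm wide; open, the fingers measure 119 mm over their backs; the gripper's body (75 mm by 177 mm) begins 78 mm behind the grasp point.
Start: joints at [-1.438, 0.245, 1.558, -0, 1.339, -0.174], TCP at [0.196, -0.62, 0.227] pointing down, gripper open.
Joint ranges: [-3.13, 3.13], [-1.02, 2.26], [0.13, 2.54], [-0.95, 4.09], [0.21, 2.88], [-2.74, 2.74]. Speed limits (rad/s): [2.57, 2.57, 3.14, 3.14, 3.14, 3.14].

INTERFACE

Orientations are given as a unit quaternion [w, x, y, z].
In Python, from bench import state, grab_frame, sign_off, boxes_of gives the robot as it stands.
- The arm moves only by the tool play_rows, never from a script. Its argument "targets" is a list that holds one entry, the list of rows, each a list of 5 numbers: the shift along the tool's x, y, z in mm, then the turn about the tool's z in degrees, then the closure in counts, from 0 (fully open) to 255 (shut). In form: [[[x, y, z, roll, jaw], ...]]. A call has 1 to 20 rows; each row is the pose to reach, as a shift and turn from the pose commanded when the call began, along the tool's axes at that moment; what a row does not reach only later rows make up. A row lasts 1/10 s, in which the tool goes at most 50 mm and 8.59 degrees, less where a joint would pass 70% of its speed; a pose out of reach is approached as far as the arm can. A call with a gripper value outside its range is refused whole. The fingers move at their own pace and stop on an object; "force" is the grip in N (left out, the last holds). Time passes only in rows, so rows that repeat a pose let the fingers close. It gives the time, the measured TCP pose, the force and the opening at its end, in the units of the state.
- state(): the state, without advancing time (a new reading comes with each control period).
- grab_frame(name): name is "scene" or "top"; returns a dict with "img" (480x640x3 uint8, red, green, blue), "vfov" (degrees; the focal length in pixels is half the picture's height over the tangent of half this angle, whatever the lens; pixels are square), "cx", "cy" (the principal point, pixels), "view" (4x4, takes a point from world to camera coordinates). Camera axes: x right, y up, looking along -z (the intrinsics and any distortion apply to the point x, -y, -z); pixel columns grow to the right and rows downward; lengths in m; the calibration is good to about 2 mm. A picture is of the moment at which its call begins. There is no depth.
- sign_off(): hands the job in, once; it reports no verdict.
Trained networks look in a picture, given as the dict that the camera call returned (one of the last four; its "shot" number tells which), for a name from the list of things; names that differ only in an ending like _2 or _b are one class to them, and where a whole thing is asked for, a point or a joint stands for the part that bears it (a point fixed in the world has none). Each returns a list of dicts, best first, with "p" (0 to 1); they miss things now and then, are a little off and sometimes report something else, mostly with a low value. They report only what shows in the picture. A call takes as long as a camera call. They do not tell look-alikes from the thing itself.
- boxes_of(picture, thing): "extent" ([centre column, centre row, width, height] in pixels, round what is visible of it).
The state is a dict: "time_s": time; "joint_positions": joint angles; "qd": joint speeds; "joint_torque": joint torques, N m; "eef_pos": TCP position; "orientation": TCP orientation; "ft_force": force on the tool from outside, world axes, zero at the start; "wrist_torque": the same for the moment, N m; "opening": opening from 0.0 (shut) to 1.0 (fully open).
Only numpy, scipy, OpenCV 4.12 (cv2) and the standard library are available. Lean on these libraries where they do the work, as an engineer would, in place of code of your own. Each camera call takes 0.05 s, during which the arm holds its last target. There are 200 camera calls.

## Working session

There is one attempt and no reset: what is moved stays moved. The work goes in short steps, Python scripts to look and compute and a tool call to move; the robot and the scene stay as the last step left them, time stands still between calls to the robot, and variables do not carry over. Pictures are saved under pics/ and viewed, about 12 in all and at most 16, crops included, and the job is handed in when it is done.

Besides the shell and the picture viewer there is one more tool, called as name([rows], argument=value, ...), one row to a line, values as JSON. play_rows: Moves the arm, as the interface text tells. Its arguments: {"type":"object","properties":{"targets":{"type":"array","items":{"type":"array","items":{"type":"array","items":{"type":"number"}}}},"force":{"type":"number"}},"required":["targets"]}

```bash
mkdir -p pics
cat > h.py <<'E'
import numpy as np, cv2
from bench import *
def fl(f): return 240/np.tan(np.radians(f["vfov"])/2)
def ray(f,u,v):
    V=np.array(f["view"]);F=fl(f)
    d=np.array([(u-f["cx"])/F,-(v-f["cy"])/F,-1.])
    R=V[:3,:3];return -R.T@V[:3,3],R.T@d
def at(f,u,v,z):
    o,d=ray(f,u,v);return o+d*(z-o[2])/d[2]
def px(f,p):
    V=np.array(f["view"]);c=V[:3,:3]@np.array(p)+V[:3,3];F=fl(f)
    return np.array([f["cx"]-F*c[0]/c[2],f["cy"]+F*c[1]/c[2]])
def save(f,n): cv2.imwrite("pics/"+n,f["img"][:,:,::-1])
E
python3 - <<'E'
from h import *
np.set_printoptions(precision=3,suppress=True)
for n in ["scene","top"]:
    f=grab_frame(n);save(f,n+"0.png")
    print(n,[k for k in f],f["vfov"],f["cx"],f["cy"],f.get("dist"));print(np.array(f["view"]))
    for t in ["vase_1","saucer_1","cone_pack","test_tile"]:
        for b in boxes_of(f,t): print(t,round(b["p"],2),np.round(b["extent"],1))
print(state())
E
```

```text
scene ['img', 'vfov', 'cx', 'cy', 'view', 'shot'] 57.35735408393829 322.58024725815926 235.88109587657127 None
[[-0.782 -0.623  0.019  0.458]
 [ 0.379 -0.45   0.808 -0.253]
 [-0.495  0.639  0.588 -0.735]
 [ 0.     0.     0.     1.   ]]
vase_1 0.89 [260.4 373.8  30.7  51.7]
vase_1 0.84 [300.6 313.1  33.3  68.9]
vase_1 0.69 [222.9 304.7  36.6  77.4]
vase_1 0.65 [376.2 259.1  26.3  52.3]
saucer_1 0.93 [360.9 206.9  30.4  16.5]
saucer_1 0.79 [311.4 245.8  32.4  24.1]
saucer_1 0.68 [386.4 191.4  28.2  16. ]
saucer_1 0.65 [340.7 227.4  33.6  23.9]
cone_pack 0.69 [335.2 185.1  30.3  24.8]
cone_pack 0.59 [401.3 172.1  33.8  31.9]
cone_pack 0.56 [359.3 166.2   9.4  27.1]
test_tile 0.87 [290.5 257.9  26.7  39.5]
top ['img', 'vfov', 'cx', 'cy', 'view', 'shot'] 52.10297260711223 322.9665118255596 236.41971222565098 None
[[ 0.135 -0.991 -0.    -0.042]
 [ 0.969  0.132  0.21  -0.563]
 [-0.208 -0.028  0.978 -1.072]
 [ 0.     0.     0.     1.   ]]
vase_1 0.95 [178.  276.9  30.2  22.7]
vase_1 0.8 [204.8 222.1  30.5  37.4]
vase_1 0.77 [321.6 295.6  28.2  24.4]
vase_1 0.55 [232.8 275.4  26.7  20.5]
saucer_1 0.94 [445.7 247.6  32.4  35.6]
saucer_1 0.89 [404.9 240.4  37.2  33.8]
saucer_1 0.83 [358.4 237.8  34.8  34.1]
saucer_1 0.6 [318.6 231.3  37.4  35.3]
cone_pack 0.88 [482.9 252.4  10.   35.4]
cone_pack 0.74 [483.5 197.3  40.6  17.4]
cone_pack 0.58 [434.9 194.9  29.   27.2]
test_tile 0.68 [282.3 230.6  22.8  25.1]
{'time_s': 0.5, 'joint_positions': array([-1.438,  0.245,  1.558, -0.   ,  1.339, -0.174]), 'qd': array([ 0.   , -0.002, -0.003,  0.001, -0.001, -0.002]), 'joint_torque': array([ -0.001, -41.543, -31.456,   0.069,   0.029,  -0.   ]), 'eef_pos': array([ 0.196, -0.62 ,  0.227]), 'orientation': array([-0.   ,  0.988,  0.153, -0.   ]), 'ft_force': array([-0.234,  0.055, -0.904]), 'wrist_torque': array([ 0.005,  0.03 , -0.04 ]), 'opening': 1.003419470317631}
```

View pics/scene0.png

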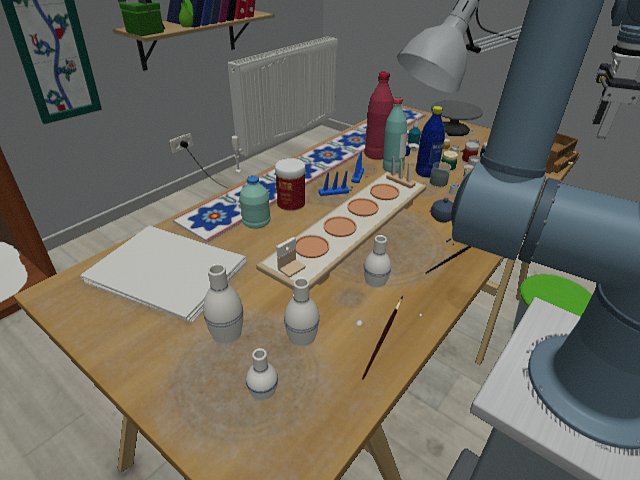

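View pics/top0.png

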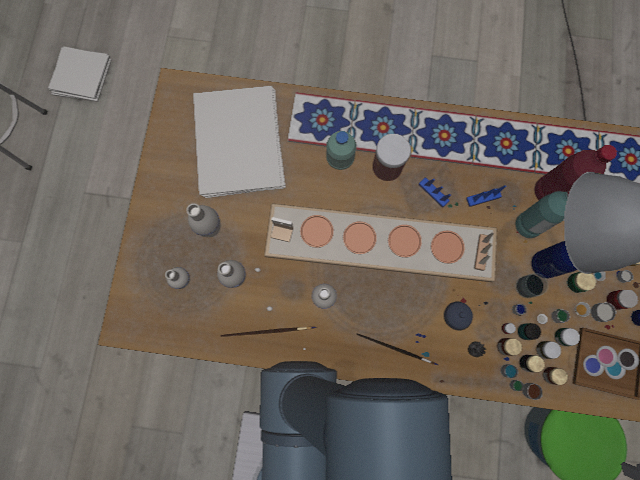

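Scene shows vase_4 (223,305), vase_3 (300,313), vase_1 (260,374) and vase_2 (376,259). The tile is at the left (+y) end and the terracotta/white cone pack at the −y end (top view 485,252); the blue look-alikes are off the shelf. So vase_1→saucer_4, 2→3, 3→2 and 4→1.

```bash
cat > m.py <<'E'
from h import *
from scipy.optimize import least_squares
np.set_printoptions(precision=4,suppress=True)
H={1:(90,42,51,22,34),2:(112,46,57,24.4,36),3:(134,50,63,26.8,38),4:(156,54,69,29.2,40)}
a=np.linspace(0,2*np.pi,60)
def vb(f,k,x,y):
    h,ft,be,n,nl=np.array(H[k])/1000
    P=[]
    for r,z in [(ft/2,0),(be/2,h*.3),(n/2,h)]:
        P+= [px(f,(x+r*np.cos(t),y+r*np.sin(t),z)) for t in a]
    P=np.array(P);lo,hi=P.min(0),P.max(0)
    return np.r_[(lo+hi)/2,hi-lo]
def fit(fs,k,bs,x0):
    r=lambda p:np.concatenate([(vb(f,k,*p)-b)[:2] for f,b in zip(fs,bs)])
    s=least_squares(r,x0);return s.x,s.fun
E
python3 - <<'E'
from m import *
s=grab_frame("scene");t=grab_frame("top")
print("cams",[ -np.array(f["view"])[:3,:3].T@np.array(f["view"])[:3,3] for f in (s,t)])
S={4:(222.9,304.7),3:(300.6,313.1),1:(260.4,373.8),2:(376.2,259.1)}
T={4:(204.8,222.1),3:(232.8,275.4),1:(178,276.9),2:(321.6,295.6)}
for k in H:
    x0=at(t,*T[k],.04)[:2]
    bs=[np.r_[S[k],0,0],np.r_[T[k],0,0]]
    for nm,fs,b in (("both",[s,t],bs),("scene",[s],bs[:1]),("top",[t],bs[1:])):
        x,r=fit(fs,k,b,x0);print(k,nm,x,r)
    print("  sizes",vb(s,k,*x)[2:],vb(t,k,*x)[2:])
for nm,f in (("scene",s),("top",t)):
    hsv=cv2.cvtColor(f["img"],cv2.COLOR_RGB2HSV)
    if nm=="top": print(hsv[240,360],hsv[250,270])
    m=((hsv[...,0]<12)&(hsv[...,1]>70)&(hsv[...,1]<150)&(hsv[...,2]>140)).astype(np.uint8)
    n,_,st,c=cv2.connectedComponentsWithStats(m)
    for i in range(1,n):
        if st[i,4]>150: print(nm,st[i],c[i],at(f,*c[i],.042))
for u,v in [(485,252),(282,230)]: print(at(t,u,v,.045))
for p in [(.196,-.62,.2)]: print(px(t,p))
E
```

```text
cams [array([0.09  , 0.6416, 0.6281]), array([0.3276, 0.0023, 1.1659])]
1 both [0.4295 0.3567] [ 0.1737 -0.1307 -0.2885 -0.1357]
1 scene [0.4295 0.3571] [ 0. -0.]
1 top [0.4292 0.356 ] [-0.  0.]
  sizes [32.01   52.8619] [25.2823 21.7564]
2 both [0.4321 0.0157] [-0.4929  2.5265  1.7516 -0.4645]
2 scene [0.4358 0.0081] [-0.  0.]
2 top [0.4305 0.0196] [0. 0.]
  sizes [27.3774 53.1993] [24.7721 24.8535]
3 both [0.4503 0.2313] [ 1.1741 -0.6805 -1.3229 -0.9833]
3 scene [0.4509 0.2339] [0. 0.]
3 top [0.4485 0.228 ] [-0.  0.]
  sizes [35.1324 70.1189] [27.9133 27.1556]
4 both [0.5619 0.3136] [ 1.4504 -0.3147 -1.4832 -1.3766]
4 scene [0.5633 0.3158] [0. 0.]
4 top [0.5592 0.3097] [0. 0.]
  sizes [39.1799 81.3871] [34.3312 34.0533]
[  9  95 174] [ 13  19 161]
top [301 215  32  32 767] [316.6128 231.0952] [0.5776 0.0515 0.042 ]
top [343 222  33  32 763] [359.0262 237.6134] [ 0.5755 -0.049   0.042 ]
top [388 225  34  32 778] [403.8085 240.8393] [ 0.5819 -0.1537  0.042 ]
top [431 231  33  32 764] [446.6401 246.6832] [ 0.5815 -0.254   0.042 ]
[ 0.5803 -0.3425  0.045 ]
[0.5686 0.132  0.045 ]
[649.9934 461.565 ]
```

Run:
```python
from m import *
s=grab_frame("scene");t=grab_frame("top")
x0={1:(.4295,.3567),2:(.4321,.0157),3:(.4503,.2313),4:(.5619,.3136)}
for k in H:
    obs=[]
    for f in (s,t):
        b=vb(f,k,*x0[k]);hsv=cv2.cvtColor(f["img"],cv2.COLOR_RGB2HSV)
        x1,y1=(b[:2]-b[2:]/2-9).astype(int);x2,y2=(b[:2]+b[2:]/2+9).astype(int)
        sub=hsv[y1:y2,x1:x2]
        m=(sub[...,1]<60).astype(np.uint8)
        n,l,st,c=cv2.connectedComponentsWithStats(m);i=1+np.argmax(st[1:,4]);q=st[i]
        obs.append(np.array([x1+q[0]+(q[2]-1)/2,y1+q[1]+(q[3]-1)/2,q[2],q[3]]))
    print(k,obs,[vb(f,k,*x0[k]) for f in (s,t)])
    print("  ",*fit([s,t],k,obs,x0[k]),fit([s],k,obs[:1],x0[k])[0],fit([t],k,obs[1:],x0[k])[0])
hsv=cv2.cvtColor(s["img"],cv2.COLOR_RGB2HSV);print(hsv[246,311],hsv[208,361])
m=((hsv[...,0]<12)&(hsv[...,1]>70)&(hsv[...,1]<160)&(hsv[...,2]>110)).astype(np.uint8);m[:170]=0;m[265:]=0
n,_,st,c=cv2.connectedComponentsWithStats(m)
for i in range(1,n):
    if st[i,4]>100: print(st[i],c[i],at(s,*c[i],.042))
im=np.hstack([cv2.resize(t["img"][190:320,150:350],None,fx=4,fy=4)])
for k in H:
    for z,r in ((0,H[k][1]),(H[k][0]/1000,H[k][3])):
        P=np.array([px(t,(x0[k][0]+r/2000*np.cos(w),x0[k][1]+r/2000*np.sin(w),z)) for w in a]);P=((P-[150,190]+.5)*4).astype(np.int32)
        cv2.polylines(im,[P],True,(255,0,0),1)
cv2.imwrite("pics/ov.png",im[:,:,::-1])
```

```text
1 [array([258.5, 374. ,  40. ,  53. ]), array([177., 272.,  43.,  33.])] [array([260.5714, 373.6431,  32.0281,  52.8779]), array([177.7286, 276.7502,  25.302 ,  21.7536])]
   [0.4348 0.3592] [-1.4049 -1.1     0.0914  2.3701] [0.4316 0.3593] [0.4402 0.3606]
2 [array([377. , 260.5,  29. ,  52. ]), array([325.5, 295. ,  30. ,  27. ])] [array([375.7228, 261.6268,  27.2815,  53.0588]), array([323.3588, 295.1479,  24.7679,  24.8439])]
   [0.4326 0.0108] [-0.1863 -0.1299  0.0093  0.2334] [0.432  0.0109] [0.4331 0.0109]
3 [array([299.5, 307. ,  50. ,  79. ]), array([230.5, 272. ,  30. ,  31. ])] [array([301.791 , 312.4263,  35.1936,  70.193 ]), array([231.4775, 274.4315,  28.0131,  27.133 ])]
   [0.4583 0.2295] [-0.4054  2.7506  2.4003 -0.8572] [0.4621 0.224 ] [0.4556 0.2344]
4 [array([221. , 303.5,  53. , 100. ]), array([201., 224.,  49.,  43.])] [array([224.3403, 304.3793,  39.2698,  81.471 ]), array([203.3181, 220.7127,  34.5126,  34.2106])]
   [0.5609 0.3179] [ 1.8611  2.4867  0.3901 -3.1281] [0.5681 0.316 ] [0.5536 0.3174]
[ 13 117 177] [ 13 117 177]
```

View pics/ov.png

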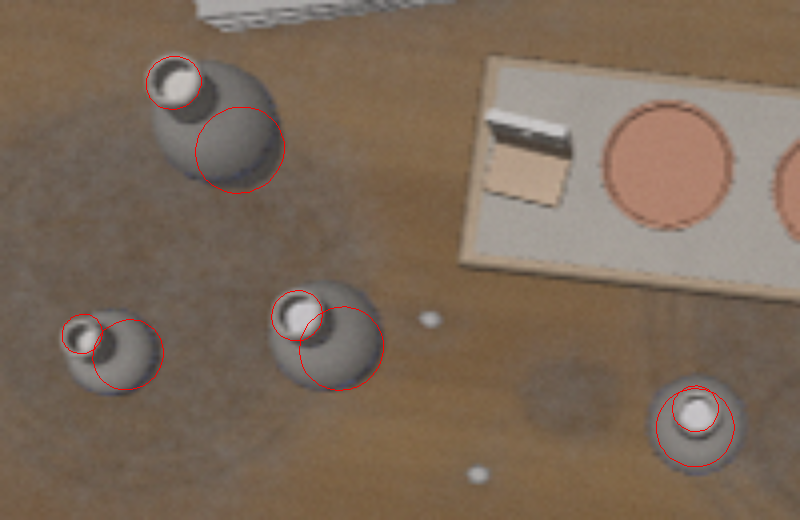

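The top-view overlay (pic 3) matches the necks and feet within about 1 px (~2 mm), so I'm moving above vase_4 with the jaws turned along world x.

play_rows([
  [[0,0,-70,0,0],[631,-780,-70,-72.4,0],[631,-780,-70,-72.4,0],[631,-780,-70,-72.4,0],[631,-780,-70,-72.4,0],[631,-780,-70,-72.4,0],[631,-780,-70,-72.4,0],[631,-780,-70,-72.4,0],[631,-780,-70,-72.4,0],[631,-780,-70,-72.4,0],[631,-780,-70,-72.4,0],[631,-780,-70,-72.4,0],[631,-780,-70,-72.4,0],[631,-780,-70,-72.4,0],[631,-780,-70,-72.4,0],[631,-780,-70,-72.4,0],[631,-780,-70,-72.4,0],[631,-780,-70,-72.4,0],[631,-780,-70,-72.4,0],[631,-780,-70,-72.4,0]],
], force=25)

```text
time_s: 2.7
eef_pos: [0.5432, 0.267, 0.2966]
orientation: [0.0, 0.707, 0.707, 0.0]
ft_force: [0.8, -1.0, -0.7]
opening: 1.004
```

play_rows([
  [[0,0,0,0,0],[0,0,0,0,0],[0,0,0,0,0]],
])

```text
time_s: 3.0
eef_pos: [0.5426, 0.2639, 0.2965]
orientation: [0.0, 0.708, 0.707, -0.0]
ft_force: [-0.2, 0.2, -0.5]
opening: 1.0
```

Run:
```python
from m import *
s=grab_frame("scene");t=grab_frame("top")
st=state();print(st["eef_pos"],st["orientation"],st["joint_positions"])
c=s["img"][150:400,150:450];save({"img":cv2.resize(c,None,fx=2.6,fy=2.4)},"s2.png")
save(t,"t2.png")
```

```text
[0.5427 0.2635 0.2968] [0.0002 0.7078 0.7064 0.0002] [ 0.2643  0.087   1.6093 -0.0001  1.4448  0.2664]
```

View pics/s2.png

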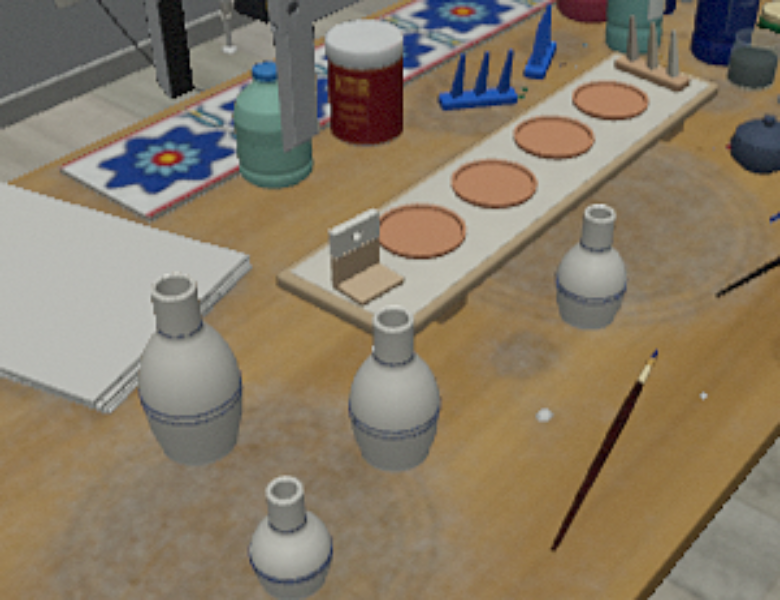

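Run:
```python
from m import *
s=grab_frame("scene");t=grab_frame("top")
sc=lambda u,v:(150+u/2.6-.4,150+v/2.4-.4)
tc=lambda u,v:(150+u/4-.4,190+v/4-.4)
for k,a_,b_ in ((4,(175,286),(174,83)),(3,(394,317),(299,315)),(1,(286,490),(83,335)),(2,(600,213),(697,411))):
    z=H[k][0]/1000
    print(k,at(s,*sc(*a_),z)[:2],at(t,*tc(*b_),z)[:2])
for u in [(420,231),(494,184),(554,137.5),(611,101)]: print(at(s,*sc(*u),.044)[:2])
hsv=cv2.cvtColor(s["img"],cv2.COLOR_RGB2HSV)
m=((hsv[...,0]<15)&(hsv[...,1]>95)&(hsv[...,2]>120)).astype(np.uint8);
m[:,:295]=0;m[265:]=0;m[:175]=0;m[:,405:]=0
n,_,st,c=cv2.connectedComponentsWithStats(m)
for i in range(1,n):
    if st[i,4]>100: print(st[i],c[i],at(s,*c[i],.042))
```

```text
4 [0.5631 0.3128] [0.5617 0.3132]
3 [0.4522 0.2297] [0.4506 0.2301]
1 [0.4265 0.3562] [0.4288 0.3559]
2 [0.431  0.0133] [0.4308 0.0145]
[0.5777 0.0523]
[ 0.575  -0.0484]
[ 0.5817 -0.1536]
[ 0.5799 -0.2535]
[370 184  29  15 325] [384.2923 191.1631] [ 0.5837 -0.2583  0.042 ]
[348 199  31  16 386] [362.6503 206.5466] [ 0.5843 -0.1576  0.042 ]
[324 217  33  19 474] [339.5717 225.8903] [ 0.5776 -0.0519  0.042 ]
[296 235  33  22 560] [311.5696 245.8446] [0.5786 0.0496 0.042 ]
```

play_rows([
  [[25,10,0,0,0],[49.5,19.5,0,0,0],[49.5,19.5,0,0,0],[49.5,19.5,40,0,0],[49.5,19.5,75,0,0],[49.5,19.5,100,0,0],[49.5,19.5,115,0,0],[49.5,19.5,115,0,0],[49.5,19.5,115,0,0]],
])

```text
time_s: 4.1
eef_pos: [0.563, 0.314, 0.1828]
orientation: [0.0, 0.707, 0.707, 0.001]
ft_force: [0.7, 0.7, 0.1]
opening: 0.998
```

play_rows([
  [[-1,-1,15,0,0],[-1,-1,30,0,0],[-1,-1,41,0,0],[-1,-1,41,0,100],[-1,-1,41,0,140],[-1,-1,41,0,160],[-1,-1,41,0,180],[-1,-1,41,0,200],[-1,-1,41,0,220],[-1,-1,41,0,255],[-1,-1,41,0,255],[-1,-1,41,0,255],[-1,-1,41,0,255],[-1,-1,41,0,255]],
], force=25)

```text
time_s: 5.5
eef_pos: [0.5614, 0.3132, 0.1404]
orientation: [0.0, 0.707, 0.707, 0.0]
ft_force: [0.0, -0.3, -0.1]
opening: 0.311
```

play_rows([
  [[0,0,-5,0,255],[0,0,-15,0,255],[0,0,-30,0,255],[0,0,-55,0,255],[0,0,-85,0,255],[0,0,-110,0,255],[0,0,-125,0,255],[0,0,-130,0,255],[0,0,-130,0,255]],
])

```text
time_s: 6.4
eef_pos: [0.5613, 0.3132, 0.2709]
orientation: [0.0, 0.707, 0.707, 0.0]
ft_force: [0.3, 0.5, -2.6]
opening: 0.308
```

Run:
```python
from m import *
s=grab_frame("scene");print({k:np.round(v,4) for k,v in state().items()})
save({"img":cv2.resize(s["img"][120:360,120:440],None,fx=2.3,fy=2.3)},"s3.png")
```

```text
{'time_s': np.float64(6.45), 'joint_positions': array([ 0.3328,  0.1971,  1.5367, -0.    ,  1.4093,  0.3332]), 'qd': array([-0.0012,  0.0143,  0.0196,  0.0013, -0.0008, -0.0028]), 'joint_torque': array([  0.0352, -43.6931, -35.0383,   0.0772,  -0.0186,   0.0004]), 'eef_pos': array([0.5609, 0.313 , 0.2695]), 'orientation': array([-0.0003,  0.7072,  0.707 , -0.0007]), 'ft_force': array([-0.4331, -0.703 , -3.4216]), 'wrist_torque': array([-0.0613, -0.0592,  0.0287]), 'opening': np.float64(0.3059)}
```

View pics/s3.png

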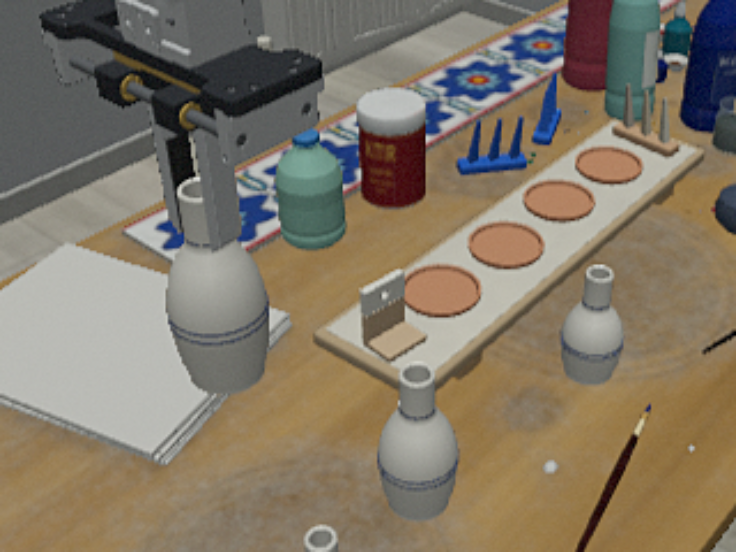

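play_rows([
  [[-10,0,0,0,255],[-30,2,0,0,255],[-60,4,0,0,255],[-95,6,0,0,255],[-130,8,0,0,255],[-165,10,0,0,255],[-200,12,0,0,255],[-230,14,0,0,255],[-250,15.5,0,0,255],[-261.5,16.5,0,0,255],[-261.5,16.5,10,0,255],[-261.5,16.5,30,0,255],[-261.5,16.5,50,0,255],[-261.5,16.5,68,0,255],[-261.5,16.5,78,0,255],[-261.5,16.5,80,0,255],[-261.5,16.5,80,0,255],[-261.5,16.5,80,0,255]],
])

```text
time_s: 8.25
eef_pos: [0.5783, 0.0519, 0.1914]
orientation: [0.001, 0.707, 0.707, 0.001]
ft_force: [0.2, 0.1, -2.7]
opening: 0.306
```

Run:
```python
from m import *
s=grab_frame("scene");t=grab_frame("top");print({k:np.round(v,4) for k,v in state().items() if k in("eef_pos","ft_force","orientation")})
A=cv2.resize(s["img"][130:300,240:420],None,fx=2.2,fy=2.2);B=cv2.resize(t["img"][180:300,250:430],None,fx=2.2,fy=2.2)
im=np.zeros((A.shape[0],A.shape[1]+B.shape[1],3),np.uint8);im[:,:A.shape[1]]=A;im[:B.shape[0],A.shape[1]:]=B
save({"img":im},"s4.png")
```

```text
{'eef_pos': array([0.5783, 0.0517, 0.1915]), 'orientation': array([0.0008, 0.7072, 0.707 , 0.0006]), 'ft_force': array([ 0.0244, -0.4618, -2.989 ])}
```

View pics/s4.png

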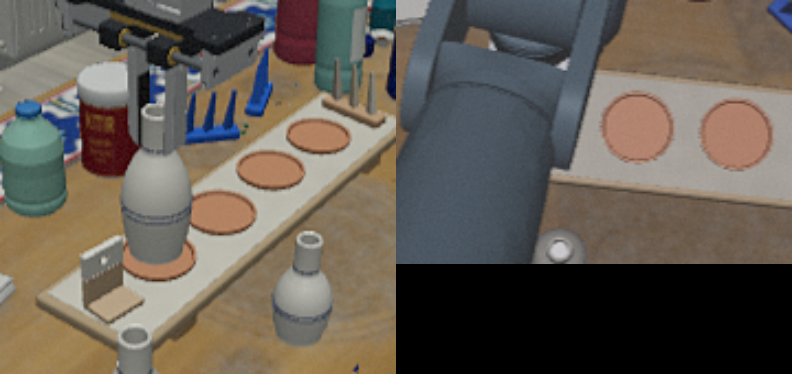

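Vase_4 hangs about 11 mm above saucer_1's floor, well centred. Lowering it gently.

play_rows([
  [[0,0,4,0,255],[0,0,7,0,255],[0,0,9,0,255],[0,0,10,0,255],[0,0,10,0,255],[0,0,10,0,255]],
])

```text
time_s: 8.95
eef_pos: [0.5776, 0.0517, 0.1804]
orientation: [-0.0, 0.707, 0.707, -0.0]
ft_force: [-0.3, 0.3, -2.0]
opening: 0.305
```

play_rows([
  [[0,0,0.5,0,255],[0,0,1,0,255],[0,0,1,0,255],[0,0,1,0,255]],
])

```text
time_s: 9.35
eef_pos: [0.578, 0.0517, 0.1803]
orientation: [0.0, 0.707, 0.707, 0.0]
ft_force: [-3.0, -0.7, 5.5]
opening: 0.307
```

play_rows([
  [[0,0,-0.5,0,255],[0,0,-0.5,0,165],[0,0,-0.5,0,150],[0,0,-0.5,0,130],[0,0,-0.5,0,100],[0,0,-0.5,0,80],[0,0,-0.5,0,80],[0,0,-10,0,80],[0,0,-30,0,80],[0,0,-60,0,80],[0,0,-90,0,80],[0,0,-120,0,0],[0,0,-120,0,0]],
])

```text
time_s: 10.65
eef_pos: [0.58, 0.0515, 0.3056]
orientation: [0.004, 0.707, 0.707, 0.003]
ft_force: [-0.6, -0.2, 0.7]
opening: 0.824
```

play_rows([
  [[30,-20,0,0,0],[65,-46,0,0,0],[100,-71,0,0,0],[135,-96,0,0,0],[165,-117,0,0,0],[178.3,-127,0,0,0],[178.3,-127,20,0,0],[178.3,-127,60,0,0],[178.3,-127,100,0,0],[178.3,-127,125,0,0],[178.3,-127,135,0,0],[178.3,-127,135,0,0],[178.3,-127,135,0,0]],
])

```text
time_s: 11.95
eef_pos: [0.4516, 0.2302, 0.1656]
orientation: [0.0, 0.707, 0.707, 0.001]
ft_force: [0.5, 0.5, 0.9]
opening: 1.0
```

Run:
```python
from m import *
s=grab_frame("scene");print({k:np.round(v,4) for k,v in state().items() if k in("eef_pos","ft_force","orientation")})
print([(round(b["p"],2),np.round(b["extent"],1)) for b in boxes_of(s,"vase_1")])
print(vb(s,4,.578,.0517),px(s,(.578,.0517,.196)))
save({"img":cv2.resize(s["img"][150:360,200:440],None,fx=2.6,fy=2.6)},"s5.png")
```

```text
{'eef_pos': array([0.4519, 0.2303, 0.1661]), 'orientation': array([0.0008, 0.7072, 0.707 , 0.0013]), 'ft_force': array([0.1716, 0.1766, 0.0333])}
[(0.95, array([260.9, 373.9,  34.7,  50.8])), (0.77, array([300.9, 310.8,  34.8,  69.9])), (0.63, array([376.2, 260.8,  26.7,  52.9])), (0.63, array([306.3, 240.2,  22.4,  29.9]))]
[311.1731 233.6745  31.5233  70.6165] [311.4949 184.9169]
```

View pics/s5.png

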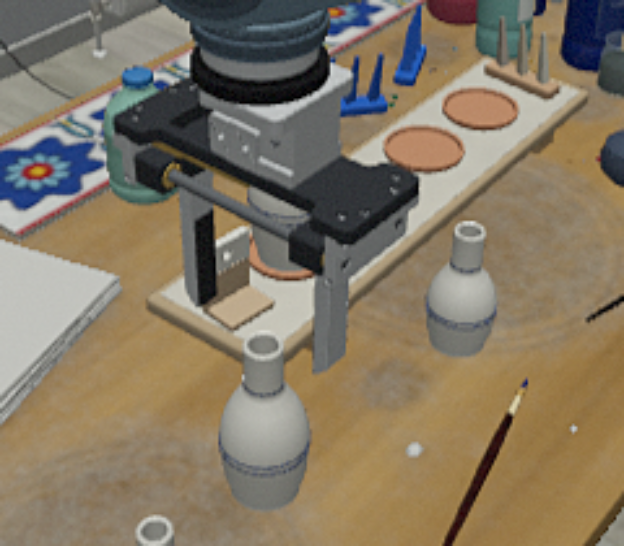

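play_rows([
  [[0,0,15,0,0],[0,0,30,0,0],[0,0,43.5,0,0],[0,0,43.5,0,100],[0,0,43.5,0,140],[0,0,43.5,0,160],[0,0,43.5,0,180],[0,0,43.5,0,200],[0,0,43.5,0,220],[0,0,43.5,0,255],[0,0,43.5,0,255],[0,0,43.5,0,255],[0,0,43.5,0,255]],
])

```text
time_s: 13.35
eef_pos: [0.4508, 0.23, 0.1209]
orientation: [0.0, 0.707, 0.707, 0.0]
ft_force: [1.0, -0.3, -0.6]
opening: 0.28
```

play_rows([
  [[0,0,-5,0,255],[0,0,-15,0,255],[0,0,-30,0,255],[0,0,-55,0,255],[-10,0,-80,0,255],[-30,0,-100,0,255],[-60,0,-110,0,255],[-95,0,-110,0,255],[-130,0,-110,0,255],[-165,0,-110,0,255],[-200,0,-110,0,255],[-235,5,-110,0,255],[-260,20,-110,0,255],[-275,45,-110,0,255],[-278.8,75,-110,0,255],[-278.8,100,-110,0,255],[-278.8,118,-110,0,255],[-278.8,124.7,-105,0,255],[-278.8,124.7,-85,0,255],[-278.8,124.7,-65,0,255]],
])

```text
time_s: 15.35
eef_pos: [0.5753, -0.0487, 0.1858]
orientation: [0.0, 0.707, 0.707, 0.0]
ft_force: [-0.0, 0.1, -2.4]
opening: 0.281
```

play_rows([
  [[0,0,10,0,255],[0,0,14,0,255],[0,0,15,0,255],[0,0,15,0,255],[0,0,15,0,255]],
])

```text
time_s: 15.85
eef_pos: [0.5759, -0.049, 0.172]
orientation: [0.001, 0.707, 0.707, 0.0]
ft_force: [0.5, 0.3, -1.9]
opening: 0.278
```

Run:
```python
from m import *
s=grab_frame("scene");print({k:np.round(v,4) for k,v in state().items() if k in("eef_pos","ft_force","orientation")})
save({"img":cv2.resize(s["img"][130:330,240:440],None,fx=2.8,fy=2.8)},"s6.png")
```

```text
{'eef_pos': array([ 0.5759, -0.049 ,  0.1719]), 'orientation': array([0.0007, 0.7072, 0.707 , 0.0004]), 'ft_force': array([-0.1346, -0.4259, -2.604 ])}
```

View pics/s6.png

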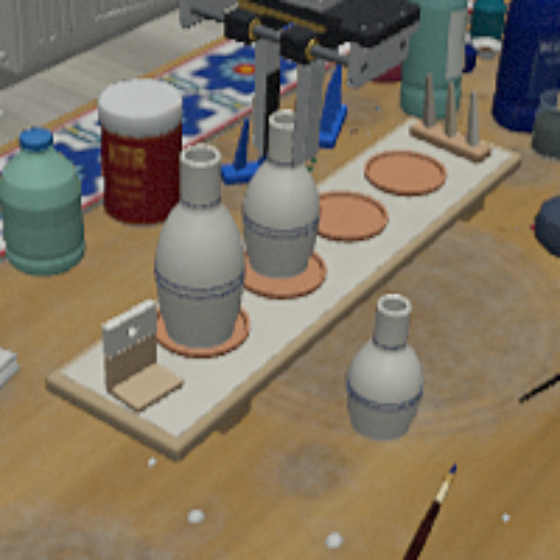

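Vase_4 stands centred and upright in saucer_1. Vase_3 hangs just over saucer_2.

play_rows([
  [[0,0,4,0,255],[0,0,7,0,255],[0,0,9.5,0,255],[0,0,10.5,0,255],[0,0,11,0,255],[0,0,11,0,255],[0,0,11,0,255]],
])

```text
time_s: 16.6
eef_pos: [0.5756, -0.0488, 0.1608]
orientation: [0.0, 0.707, 0.707, 0.0]
ft_force: [-1.7, 0.9, 4.6]
opening: 0.279
```

Contact felt. Releasing, lifting, then going to vase_2 at (.431, .0138).

play_rows([
  [[0,0,-0.5,0,255],[0,0,-0.5,0,165],[0,0,-0.5,0,150],[0,0,-0.5,0,130],[0,0,-0.5,0,100],[0,0,-0.5,0,80],[0,0,-0.5,0,80],[0,0,-10,0,80],[0,0,-30,0,80],[0,0,-60,0,80],[0,0,-80,0,80],[0,0,-90,0,0],[0,0,-90,0,0]],
])

```text
time_s: 17.9
eef_pos: [0.5762, -0.049, 0.2519]
orientation: [0.002, 0.707, 0.707, 0.001]
ft_force: [0.7, 0.6, 0.5]
opening: 0.819
```

play_rows([
  [[15,-35,0,0,0],[35,-75,0,0,0],[50,-115,0,0,0],[62.6,-140,0,0,0],[62.6,-144.6,20,0,0],[62.6,-144.6,50,0,0],[62.6,-144.6,80,0,0],[62.6,-144.6,98,0,0],[62.6,-144.6,103,0,0],[62.6,-144.6,103,0,0],[62.6,-144.6,103,0,0]],
])

```text
time_s: 19.0
eef_pos: [0.4313, 0.0137, 0.1476]
orientation: [0.0, 0.707, 0.707, 0.0]
ft_force: [-0.4, -0.2, -0.1]
opening: 0.999
```

play_rows([
  [[0,0,15,0,0],[0,0,30,0,0],[0,0,46,0,0],[0,0,46,0,100],[0,0,46,0,140],[0,0,46,0,160],[0,0,46,0,180],[0,0,46,0,200],[0,0,46,0,220],[0,0,46,0,255],[0,0,46,0,255],[0,0,46,0,255],[0,0,46,0,255]],
])

```text
time_s: 20.3
eef_pos: [0.4308, 0.0138, 0.1009]
orientation: [-0.0, 0.707, 0.707, -0.0]
ft_force: [0.1, -1.0, 0.1]
opening: 0.256
```

play_rows([
  [[0,0,-5,0,255],[0,0,-15,0,255],[0,0,-30,0,255],[0,0,-55,0,255],[-10,0,-75,0,255],[-30,0,-90,0,255],[-60,0,-90,0,255],[-95,0,-90,0,255],[-130,5,-90,0,255],[-155,20,-90,0,255],[-167.5,45,-90,0,255],[-167.5,75,-90,0,255],[-167.5,105,-90,0,255],[-167.5,132,-90,0,255],[-167.5,147,-90,0,255],[-167.5,151.2,-85,0,255],[-167.5,151.2,-70,0,255],[-167.5,151.2,-55,0,255],[-167.5,151.2,-50,0,255],[-167.5,151.2,-50,0,255]],
])

```text
time_s: 22.3
eef_pos: [0.5803, -0.1532, 0.1489]
orientation: [-0.002, 0.707, 0.707, -0.001]
ft_force: [0.3, 1.0, -2.4]
opening: 0.254
```

Run:
```python
from m import *
s=grab_frame("scene");print({k:np.round(v,4) for k,v in state().items() if k in("eef_pos","ft_force","orientation")})
save({"img":cv2.resize(s["img"][110:310,260:460],None,fx=2.8,fy=2.8)},"s7.png")
```

```text
{'eef_pos': array([ 0.5811, -0.1536,  0.1501]), 'orientation': array([-0.0008,  0.7074,  0.7069, -0.0003]), 'ft_force': array([-0.7915, -0.2173, -2.8842])}
```

View pics/s7.png

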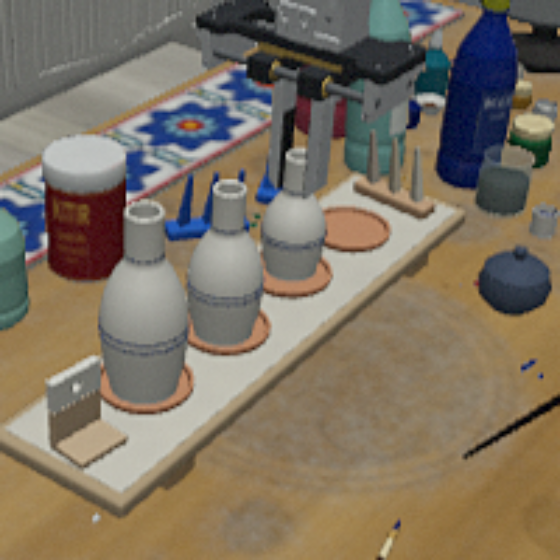

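Vases 4 and 3 are seated. Vase_2 is above saucer_3, so lowering it the last ~10 mm.

play_rows([
  [[0,0,4,0,255],[0,0,7,0,255],[0,0,9,0,255],[0,0,10,0,255],[0,0,10.5,0,255],[0,0,10.5,0,255],[0,0,10.5,0,255]],
])

```text
time_s: 23.05
eef_pos: [0.582, -0.1538, 0.1409]
orientation: [0.0, 0.707, 0.707, -0.0]
ft_force: [-2.0, 0.2, 3.2]
opening: 0.253
```

play_rows([
  [[0,0,-0.5,0,255],[0,0,-0.5,0,170],[0,0,-0.5,0,155],[0,0,-0.5,0,130],[0,0,-0.5,0,100],[0,0,-0.5,0,80],[0,0,-0.5,0,80],[0,0,-10,0,80],[0,0,-30,0,80],[0,0,-60,0,80],[0,0,-90,0,80],[0,0,-110,0,0],[0,0,-110,0,0]],
])

```text
time_s: 24.35
eef_pos: [0.5838, -0.1545, 0.2551]
orientation: [0.004, 0.707, 0.707, 0.001]
ft_force: [1.0, 0.3, 0.1]
opening: 0.821
```

play_rows([
  [[10,-30,0,0,0],[30,-70,0,0,0],[60,-105,0,0,0],[100,-130,0,0,0],[145,-145,0,0,0],[190,-154.3,0,0,0],[235,-154.3,0,0,0],[280,-154.3,0,0,0],[325,-154.3,0,0,0],[370,-154.3,0,0,0],[415,-154.3,0,0,0],[455,-154.3,0,0,0],[485,-154.3,10,0,0],[505,-154.3,35,0,0],[509.8,-154.3,65,0,0],[509.8,-154.3,95,0,0],[509.8,-154.3,115,0,0],[509.8,-154.3,121,0,0],[509.8,-154.3,121,0,0],[509.8,-154.3,121,0,0]],
])

```text
time_s: 26.35
eef_pos: [0.4284, 0.3564, 0.1303]
orientation: [0.0, 0.707, 0.707, 0.001]
ft_force: [0.6, 0.4, 0.5]
opening: 0.999
```

Run:
```python
from m import *
s=grab_frame("scene");print({k:np.round(v,4) for k,v in state().items() if k in("eef_pos","ft_force","orientation")})
A=s["img"][120:420,180:440]
save({"img":cv2.resize(A,None,fx=2,fy=2)},"s8.png")
```

```text
{'eef_pos': array([0.4286, 0.3565, 0.1308]), 'orientation': array([0.0004, 0.7073, 0.7069, 0.0011]), 'ft_force': array([-0.2361, -0.9003, -0.031 ])}
```

View pics/s8.png

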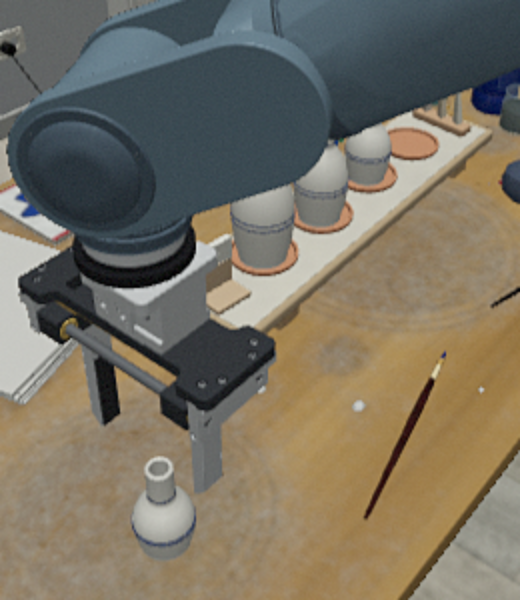

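Three vases stand in their saucers and vase_1 is centred below the open jaws. Gripping it.

play_rows([
  [[0,0,15,0,0],[0,0,30,0,0],[0,0,42,0,0],[0,0,49,0,0],[0,0,49,0,100],[0,0,49,0,140],[0,0,49,0,165],[0,0,49,0,180],[0,0,49,0,200],[0,0,49,0,220],[0,0,49,0,255],[0,0,49,0,255],[0,0,49,0,255],[0,0,49,0,255]],
])

```text
time_s: 27.8
eef_pos: [0.4277, 0.3561, 0.0803]
orientation: [-0.0, 0.707, 0.707, -0.0]
ft_force: [0.2, 0.0, -0.4]
opening: 0.228
```

play_rows([
  [[0,0,-5,0,255],[0,0,-15,0,255],[0,0,-35,0,255],[0,0,-60,0,255],[-10,0,-85,0,255],[-30,0,-105,0,255],[-60,0,-110,0,255],[-95,0,-110,0,255],[-135,0,-110,0,255],[-175,0,-110,0,255],[-215,0,-110,0,255],[-255,0,-110,0,255],[-295,0,-110,0,255],[-335,0,-110,0,255],[-375,0,-110,0,255],[-415,0,-110,0,255],[-455,0,-110,0,255],[-495,0,-110,0,255],[-530,0,-110,0,255],[-555,0,-110,0,255]],
])

```text
time_s: 29.8
eef_pos: [0.4275, -0.2012, 0.1915]
orientation: [0.001, 0.708, 0.706, 0.0]
ft_force: [0.5, 0.2, -0.6]
opening: 0.227
```

play_rows([
  [[-15,0,0,0,255],[-35,10,0,0,255],[-50,35,0,0,255],[-55,65,0,0,255],[-55,95,0,0,255],[-55,125,0,0,255],[-55,145,0,0,255],[-55,153,0,0,255],[-55,153,15,0,255],[-55,153,35,0,255],[-55,153,50,0,255],[-55,153,58,0,255],[-55,153,60,0,255],[-55,153,60,0,255],[-55,153,60,0,255]],
])

```text
time_s: 31.3
eef_pos: [0.581, -0.2543, 0.1314]
orientation: [0.001, 0.707, 0.707, 0.0]
ft_force: [0.3, 0.1, -1.0]
opening: 0.23
```

Run:
```python
from m import *
s=grab_frame("scene");print({k:np.round(v,4) for k,v in state().items() if k in("eef_pos","ft_force","orientation","opening")})
save({"img":cv2.resize(s["img"][110:310,260:460],None,fx=2.8,fy=2.8)},"s9.png")
```

```text
{'eef_pos': array([ 0.5811, -0.2543,  0.1315]), 'orientation': array([0.0009, 0.7073, 0.7069, 0.0002]), 'ft_force': array([-0.0774,  0.2809, -0.9428]), 'opening': np.float64(0.2301)}
```

View pics/s9.png

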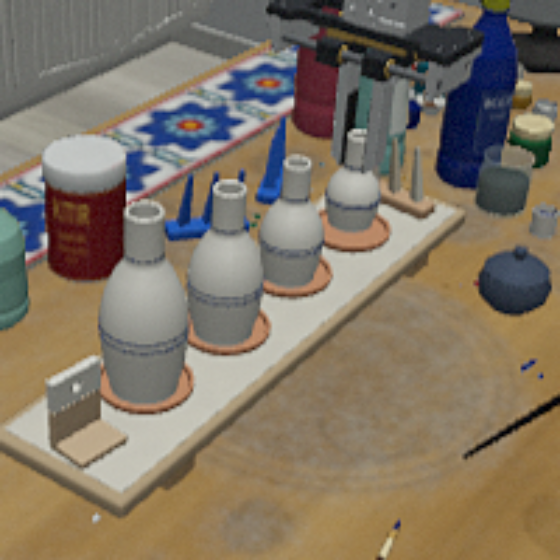

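Vase_1 is above saucer_4, with the cone pack untouched beyond it. Lowering the last 11 mm.

play_rows([
  [[0,0,4,0,255],[0,0,7,0,255],[0,0,9,0,255],[0,0,10,0,255],[0,0,11,0,255],[0,0,11.5,0,255],[0,0,11.5,0,255],[0,0,11.5,0,255]],
])

```text
time_s: 32.15
eef_pos: [0.5806, -0.254, 0.1204]
orientation: [-0.0, 0.707, 0.707, -0.0]
ft_force: [-3.3, 1.7, 6.4]
opening: 0.228
```

play_rows([
  [[0,0,-0.5,0,255],[0,0,-0.5,0,175],[0,0,-0.5,0,160],[0,0,-0.5,0,130],[0,0,-0.5,0,100],[0,0,-0.5,0,90],[0,0,-0.5,0,90],[0,0,-10,0,90],[0,0,-30,0,90],[0,0,-60,0,90],[0,0,-100,0,90],[0,0,-140,0,90],[0,0,-160,0,90],[-20,-40,-160,0,90],[-40,-80,-160,0,90],[-70,-120,-160,0,90],[-100,-150,-160,0,90],[-130,-170,-160,0,90],[-150,-180,-160,0,90],[-150,-180,-160,0,90]],
])

```text
time_s: 34.15
eef_pos: [0.3991, -0.4059, 0.2797]
orientation: [0.001, 0.709, 0.706, -0.0]
ft_force: [-1.2, 0.2, 0.2]
opening: 0.648
```

Run:
```python
from m import *
s=grab_frame("scene");t=grab_frame("top");print({k:np.round(v,4) for k,v in state().items() if k in("eef_pos","ft_force","opening")})
T={1:(.581,-.254),2:(.582,-.1537),3:(.5755,-.0488),4:(.5777,.0517)}
A=cv2.resize(s["img"][140:280,270:430],None,fx=4,fy=4)
B=cv2.resize(t["img"][190:290,260:500],None,fx=3,fy=3)
for k in H:
  for z,r in ((.04,H[k][1]),(.04+H[k][0]/1000,H[k][3])):
    for f,im,o,m in ((s,A,(270,140),4),(t,B,(260,190),3)):
        P=np.array([px(f,(T[k][0]+r/2000*np.cos(w),T[k][1]+r/2000*np.sin(w),z)) for w in a]);cv2.polylines(im,[((P-o+.5)*m).astype(np.int32)],True,(255,0,0),1)
save({"img":A},"f1.png");save({"img":B},"f2.png")
```

```text
{'eef_pos': array([ 0.4006, -0.4037,  0.2793]), 'ft_force': array([-0.0039,  0.2506, -0.3103]), 'opening': np.float64(0.6433)}
```

View pics/f1.png

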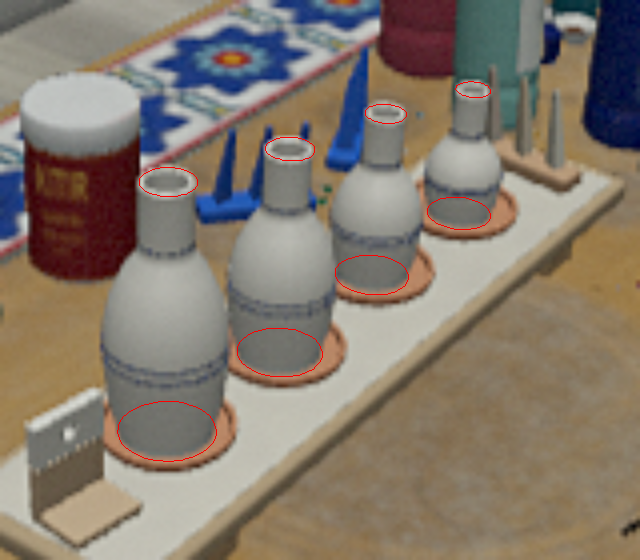

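View pics/f2.png

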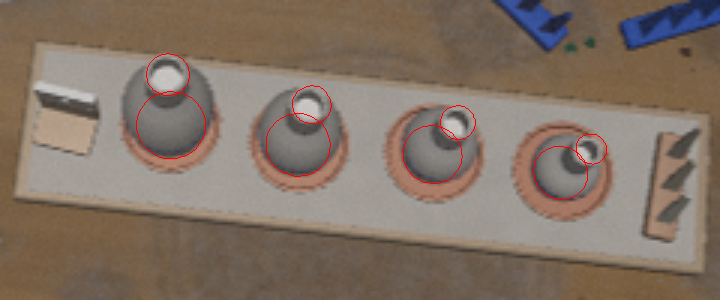

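All four vases stand upright, centred in their saucers within about 3 mm, in the right order. The cone pack and tile haven't moved, and the gripper is clear, so I'm handing in.

```bash
python3 -c "
from bench import *
print(sign_off())"
```

```text
the job is handed in; nothing more can be done
None
```

All four vases are standing in the drip saucers and the job is handed in; the simulator gives no verdict. From the cone pack's end, saucer_4 holds vase_1, saucer_3 vase_2, saucer_2 vase_3 and saucer_1 vase_4. I gripped each by the neck and lowered it until the wrist force showed it touching the saucer floor, then released it. The clock stood at about 34 s of the 118 s allowed.

In the last pictures from both cameras, the feet and necks lie within about 1 px (2–3 mm) of where an upright, centred vase would be. The cone pack and test tile look unmoved by eye, which I did not measure. The gripper was open and clear, with no force on it beyond noise.

No check failed. The only disagreement was early on, when the detector's boxes differed by up to about 12 mm between the two cameras. I used the vase mouths and saucer outlines instead; for the mouths and saucer centres the two cameras agreed within about 2.5 mm, though an automatic saucer outline in the scene picture was up to about 5 mm off.

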